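Load the insertion rod into the specimen exchange chamber

TASK

Load the specimen: lift the insertion rod off its rest by the black handle, thread its nose through the free-standing guide and then through the port of the exchange chamber, and push it in against the sprung dock until its collar meets the guide. The job ends with you still gripping the handle and holding the rod fully home, spanning both bushings, since the dock's spring would push it back out. Leave the spanner, the jar and the tray of mounts where they are.

Things in the scene. Friction and masses are not known exactly. Their poses are not given: they have to be found in the camera images.
- rod: Loose insertion rod, about 0.17 kg (balance point y -102), 288 mm long, round, its axis level 70 mm above the bench as it lies. y runs along it, from nose to handle end. Origin: handle centre, on the axis. Black handle 28 mm diameter, y -45 to +45 mm. Steel stop collar 34 mm diameter, y -55 to -45. Steel shaft 12 mm diameter, y -243 to -55, the last 10 mm tapering to 7 mm. Any roll.
- rod_collar (a point): Centre of the collar's front face (the face towards the nose), on the rod's axis. Axes as rod.
- rod_nose (a point): Tip of the rod's nose, on the rod's axis. Axes as rod.
- rest: Fixed rod rest: plate 70 x 150 x 10 mm with two posts at y -60 and +60 mm, each with a white V notch open to the top, top edges 78 mm above the bench. The shaft lies in them along the rest's y, 70 mm above the bench; the handle overhangs freely past the +y end. Lift the rod straight up. Origin: centre of the plate's underside.
- lock: Exchange chamber and guide, one fixed unit. Origin: on the bench under the bores' common axis, which is level, along the unit's y at x = 0, 120 mm above the bench; the rod enters from +y towards -y. Chamber with clear lid, x -80 to +80, y -170 to -10 mm, 218 mm high; fittings reach x -140 and +96, y -260. Guide: upright 60 mm wide, 155 mm high, y 94 to 118 mm, on a foot 70 mm wide ending at y 130.
- guide_mouth (a point): Centre of the guide bushing's mouth, at the unit's y = +118 mm on the bores' axis; axes as lock. Bushing 24 mm long, round bore 15 mm diameter, its mouth (+y side) countersunk to 26 mm over the first 8 mm. The rod's collar stops against this +y face.
- port_mouth (a point): Centre of the mouth of the chamber's port bushing, at the unit's y = +22 mm on the bores' axis; axes as lock. Bushing 48 mm long, same 15 mm bore and same countersunk mouth on its +y side. Between the two bushings the shaft runs 72 mm in the open.
- dock (a joint): Travel of the sprung dock inside the chamber (m): 0 when free, grows as the rod's tip pushes it towards -y. The tip meets it when the collar is still 12 mm from the guide; it resists with 1 N there, rising evenly to 2.8 N when the collar meets the guide, where it reads 0.012.
- spanner: Bystander: steel spanner 170 mm long lying on the bench. Origin at its underside.
- jar: Bystander: amber glass jar, 68 mm diameter, 85 mm high. Origin: centre of its underside.
- mounts: Bystander: white open tray 100 x 150 x 22 mm with round specimen mounts. Origin: centre of its underside.
Not all that is in view belongs to the job. There is more than one size of the rest; the job needs the smallest.

How it is judged:
On the way, in this order (a step that is already met when the one before it is completed fails the run):
1. the rod is lifted clear of its rest in the gripper (height (world z) of rod above 0.09 m and height (world z) of rod_nose above 0.085 m and contact force between the fingers and rod above 1 N and contact force between rod and rest below 0.05 N), for 0.2 s.
2. the nose has passed through the guide bushing, into the open before the port (y of rod_nose in the frame of guide_mouth between -0.125 and -0.03 m and x of rod_nose in the frame of guide_mouth between -0.012 and 0.012 m and z of rod_nose in the frame of guide_mouth between -0.012 and 0.012 m and angle between the y axis of rod and the y axis of lock, either way round below 0.15 rad), for 0.1 s.
3. the nose has passed through the port bushing into the chamber (y of rod_nose in the frame of port_mouth below -0.05 m and x of rod_nose in the frame of port_mouth between -0.008 and 0.008 m and z of rod_nose in the frame of port_mouth between -0.008 and 0.008 m and angle between the y axis of rod and the y axis of lock, either way round below 0.08 rad), for 0.1 s.
At the end, for the whole second after the job is handed in: The rod spans both bushings in line with them (0.06 rad), at rest, its collar within 4 mm of the guide's face (6 mm with sideways play), the dock pushed in at least 7.5 mm, and the gripper still grips the handle (over 8 N in all, within 45 mm of its centre) (y of rod_collar in the frame of guide_mouth below 0.004 m and distance between rod_collar and guide_mouth below 0.006 m and angle between the y axis of rod and the y axis of lock, either way round below 0.06 rad and value of joint dock above 0.0075 m and contact force between the fingers and rod above 8 N and distance between the grasp point and rod below 0.045 m and linear speed of rod below 0.02 m/s); the arm keeps its last pose, push and grip.
It fails at once if the rod is dropped on the bench (height (world z) of rod below 0.03 m).
It fails at once if a bystander is disturbed (distance of any of spanner, jar, mounts from where it was at the start of the episode above 0.03 m).
It also fails if it takes over 58 s, if anything falls off the work surface, if the arm or the gripper's body presses on something with over 40 N, if the wrist force passes 120 N, or if a joint passes its speed limit or range.

ROBOT

A 6-joint arm with a two-finger parallel gripper is mounted at the origin on the work surface. World frame = base frame: x ahead of the robot, y to its left, z up, the work surface at z = 0. Lengths are in m, angles in rad, forces in N, time in s.
With the tool pointing down it reaches from about 0.275 to 0.725 m from the base axis. Payload 5.6 kg.
Tool frame: the origin (TCP) lies on the centre line of the jaws, within the pads' length; the fingertips stand 17 mm ahead of it and the grasp point (between the pads) lies 2 mm behind it; z points along the fingers, x is the direction in which the jaws open and shut, and the axes are right-handed (so a half turn about z gives the same grasp; the last joint's range is limited). The gripper opens to 85 mm and grips with 20 to 120 N. Pads are 22 mm wide; open, the fingers measure 114 mm over their backs; the gripper's body (76 mm by 85 mm) begins 54 mm behind the grasp point. The pads swing forward as they close: fully open they stand 13 mm farther back than shut.
Start: joints at [1.515, 0.255, 0.108, 0, -1.424, -0.285], TCP at [0.184, 0.518, 0.248] pointing down, gripper open.
Joint ranges: [-2.95, 2.95], [-1.21, 1.97], [-1.09, 1.5], [-2.87, 1.71], [-2.94, -0.07], [-3.05, 3.05]. Speed limits (rad/s): [2.57, 2.57, 3.14, 3.14, 3.14, 3.14].

INTERFACE

Orientations are given as a unit quaternion [x, y, z, w].
In Python, from workcell import r, vision gives the robot as it stands. The module is installed in compiled form; this text tells all that it offers.
- The arm moves only by the tool apply_moves, never from a script. Its argument "deltas" is a list of rows, each a list of 2 entries, a list of its own where there are three numbers: the shift along the tool's x, y, z in m, then the turn, a rotation vector about the tool's x, y, z in degrees. In form: [[[x, y, z], [wx, wy, wz]], ...]. A call has 1 to 12 rows; each row shifts and turns the commanded pose from where the row before left it, along the tool's axes as they then stand; what a row does not reach is not made up. A row lasts 1/8 s, in which the tool goes at most 62.5 mm and 10.7 degrees, less where a joint would pass 70% of its speed; a pose out of reach is approached as far as the arm can. A call is refused whole if a number of a shift passes 0.0625 or a number of a turn 10.7, either way. A call with a gripper value outside its range is refused whole. "fingers" is the closure in counts, from 0 (fully open) to 255 (shut), set as the call begins (left out, the last holds). The fingers move at their own pace and stop on an object; "newtons" is the grip in N (left out, the last holds). Time passes only in rows, so rows that do not move let the fingers close. It gives the time, the measured TCP pose, the force and the opening at its end, in the units of the state.
- r.read_state(): the state, without advancing time (a new reading comes with each control period).
- vision.camera(name): name is "scene" or "top" or "wrist"; returns (picture, depth): 420x560x3 uint8, red, green, blue; 420x560 float32, m along the optical axis (not along the pixel's ray), 0 where there is no reading.
- vision.camera_params(name): a dict with "camera_matrix" (3x3 intrinsics, pixels), "view" (4x4, takes a point from world to camera coordinates). Camera axes: x right, y down, z forward; pixel columns grow to the right and rows downward; lengths in m; the calibration is good to about 2 mm. A picture is of the moment at which its call begins: read the wrist's pose just before it. camera_params takes no time and is no camera call; for the wrist camera it gives the pose at the moment of the call.
- r.finish_job(): hands the job in, once; it reports no verdict.
Trained networks look in the newest picture that a camera, given by its name, has taken for a name from the list of things; names that differ only in an ending like _2 or _b are one class to them, and where a whole thing is asked for, a point or a joint stands for the part that bears it (a point fixed in the world has none). Each returns a list of dicts, best first, with "conf" (0 to 1); they miss things now and then, are a little off and sometimes report something else, mostly with a low value. They report only what shows in the picture. A call takes as long as a camera call. They do not tell look-alikes from the thing itself.
- vision.boxes_of(camera, label): "uv" ([column, row] in pixels, amid what is visible of it).
- vision.regions_of(camera, label): "region" (420x560 bool, what is visible of it) and "uv" ([column, row] in pixels, amid what is visible of it).
The state is a dict: "time_s": time; "q": joint angles; "dq": joint speeds; "joint_torque": joint torques, N m; "tool_pos": TCP position; "tool_rot": TCP orientation; "wrist_force": force on the tool from outside, world axes, zero at the start; "ft_torque": the same for the moment, N m; "gripper_width": opening from 0.0 (shut) to 1.0 (fully open).
Only numpy, scipy, OpenCV 4.12 (cv2) and the standard library are available. Lean on these libraries where they do the work, as an engineer would, in place of code of your own. Each camera call takes 0.05 s, during which the arm holds its last target.

## Working session

There is one attempt and no reset: what is moved stays moved. The work goes in short steps, Python scripts to look and compute and a tool call to move; the robot and the scene stay as the last step left them, time stands still between calls to the robot, and variables do not carry over. Pictures are saved under pics/ and viewed, and the job is handed in when it is done.

Besides the shell and the picture viewer there is one more tool, called after "Emit:" as name([rows], argument=value, ...), one row to a line, values as JSON. apply_moves: Moves the arm, as the interface text tells. Its arguments: {"type":"object","properties":{"deltas":{"type":"array","items":{"type":"array"}},"fingers":{"type":"number"},"newtons":{"type":"number"}},"required":["deltas"]}

```bash
mkdir -p pics; python3 - <<'E'
from workcell import r, vision
import cv2,numpy as np
s=r.read_state();print({k:np.round(v,3) for k,v in s.items()})
for c in ["scene","top"]:
    p,d=vision.camera(c);cv2.imwrite(f"pics/{c}0.png",p[:,:,::-1]);np.savez(f"{c}0.npz",p=p,d=d)
    P=vision.camera_params(c);print(c,P)
    for l in ["rod","rest","lock","spanner","jar","mounts"]:
        print(l,[(np.round(b['uv']),round(b['conf'],2)) for b in vision.boxes_of(c,l)][:4])
E
```

```text
{'time_s': np.float64(0.0), 'q': array([ 1.515,  0.256,  0.107, -0.   , -1.424, -0.285]), 'dq': array([-0.001, -0.001, -0.002,  0.002, -0.002,  0.   ]), 'joint_torque': array([-1.0000e-03, -3.8663e+01,  2.3795e+01,  5.3650e+00, -6.0000e-03,
       -0.0000e+00]), 'tool_pos': array([0.184, 0.518, 0.247]), 'tool_rot': array([-0.577,  0.817, -0.001, -0.001]), 'wrist_force': array([-0.49 ,  0.322, -0.662]), 'ft_torque': array([ 0.042, -0.029, -0.058]), 'gripper_width': np.float64(0.999)}
scene {'camera_matrix': array([[394.20484664,   0.        , 278.47537363],
       [  0.        , 394.20484664, 211.23949476],
       [  0.        ,   0.        ,   1.        ]]), 'view': array([[ 0.86782915,  0.49632458,  0.02311879, -0.47215174],
       [ 0.30314261, -0.49203472, -0.81609215, -0.06112726],
       [-0.39367134,  0.71523684, -0.5774592 ,  1.56783132],
       [ 0.        ,  0.        ,  0.        ,  1.        ]])}
rod [(array([220., 252.]), 0.72), (array([324., 217.]), 0.51)]
rest [(array([250., 190.]), 0.89), (array([243., 361.]), 0.67), (array([317., 241.]), 0.57)]
lock [(array([219., 250
[... 208 characters left out ...]
275.69591293],
       [  0.        , 406.52285081, 207.55960518],
       [  0.        ,   0.        ,   1.        ]]), 'view': array([[ 0.00507763, -0.99994391, -0.00929482,  0.02910362],
       [-0.99670509, -0.00430829, -0.08099635,  0.52853718],
       [ 0.08095177,  0.00967547, -0.99667106,  1.25550428],
       [ 0.        ,  0.        ,  0.        ,  1.        ]])}
rod [(array([236., 163.]), 0.65)]
rest [(array([269., 172.]), 0.9), (array([222., 282.]), 0.85), (array([426., 154.]), 0.59)]
lock [(array([357., 222.]), 0.68)]
spanner [(array([356., 150.]), 0.66)]
jar [(array([168., 154.]), 0.83), (array([234., 167.]), 0.26)]
mounts [(array([125., 238.]), 0.67), (array([360., 224.]), 0.41)]
```

View pics/scene0.png

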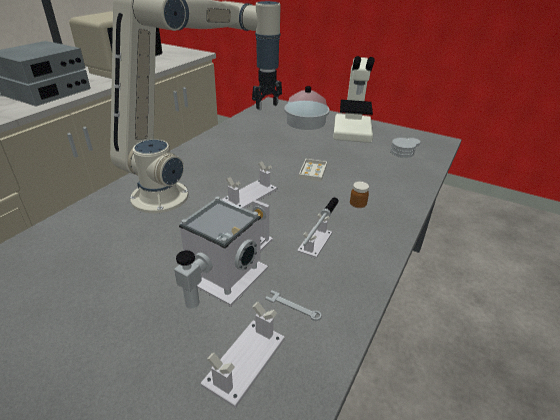

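View pics/top0.png

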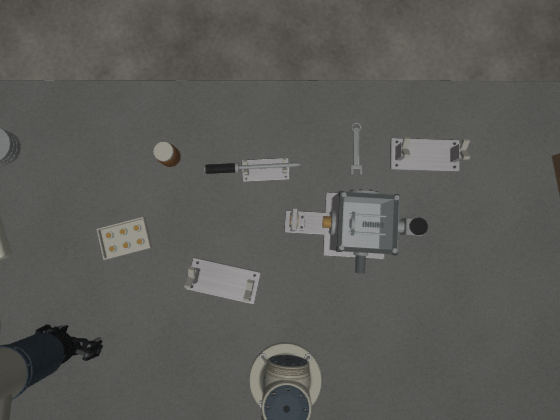

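```bash
cat > h.py <<'E'
import numpy as np,cv2
from workcell import r, vision
def cloud(c,d,P=None):
    P=P or vision.camera_params(c);K=P['camera_matrix'];V=P['view']
    v,u=np.mgrid[0:d.shape[0],0:d.shape[1]]
    X=np.stack([(u-K[0,2])/K[0,0]*d,(v-K[1,2])/K[1,1]*d,d],-1)
    W=(X-V[:3,3])@V[:3,:3]
    W[d<=0]=np.nan
    return W
def proj(c,p,P=None):
    P=P or vision.camera_params(c)
    q=P['view'][:3,:3]@np.array(p)+P['view'][:3,3];q=P['camera_matrix']@q
    return q[:2]/q[2]
E
python3 - <<'E'
from h import *
z=np.load('top0.npz');W=cloud('top',z['d']);p=z['p']
bench=W[60+40:,:][np.abs(W[100:,:,2])<0.02];print('bench z',np.median(bench[:,2]))
# crops upscale
for n,(a,b,c,dd) in {'rod':(140,190,195,310),'lock':(180,280,275,435)}.items():
    m=cv2.resize(p[a:b,c:dd],None,fx=5,fy=5,interpolation=cv2.INTER_CUBIC);cv2.imwrite(f'pics/{n}_crop.png',m[:,:,::-1])
# rod pts
R=W[150:185,195:310].reshape(-1,3);col=p[150:185,195:310].reshape(-1,3)
h=(R[:,2]>0.05);R=R[h];col=col[h]
print(len(R));
dark=col.max(1)<60;H=R[dark];print('handle',H.min(0),H.max(0),np.median(H,0),dark.sum())
for y0 in np.arange(-0.08,0.24,0.01):
    s=(R[:,1]>y0)&(R[:,1]<=y0+.01)
    if s.sum(): print(round(y0,2),s.sum(),np.round(np.median(R[s],0),4),np.round(R[s][:,2].max(),4),col[s].mean())
E
```

```text
bench z 0.0006674195671346232
646
handle [0.62865536 0.15713798 0.0641978 ] [0.65962392 0.2462071  0.09042101] [0.64237272 0.20018829 0.08155496] 269
-0.04 9 [ 0.657  -0.0359  0.0745] 0.0774 114.44444444444444
-0.03 16 [ 0.6551 -0.0253  0.0759] 0.0787 118.35416666666667
-0.02 12 [ 0.6551 -0.0146  0.0757] 0.0813 120.13888888888889
-0.01 12 [ 0.6547 -0.0056  0.0762] 0.0803 118.77777777777777
-0.0 51 [0.6531 0.0065 0.0753] 0.0843 119.6470588235294
0.01 16 [0.6565 0.0141 0.0745] 0.0815 125.4375
0.02 11 [0.6539 0.0247 0.074 ] 0.08 123.93939393939394
0.03 16 [0.6522 0.0353 0.074 ] 0.081 123.58333333333333
0.04 12 [0.6519 0.046  0.0749] 0.0769 122.11111111111111
0.05 12 [0.6517 0.0551 0.0755] 0.0796 119.44444444444444
0.06 12 [0.6518 0.0642 0.0759] 0.0786 120.97222222222223
0.07 16 [0.6515 0.0748 0.0744] 0.0796 120.91666666666667
0.08 12 [0.65   0.0854 0.0758] 0.0776 123.72222222222223
0.09 12 [0.6482 0.0946 0.0757] 0.081 123.75
0.1 16 [0.6485 0.1052 0.0748] 0.0816 122.22916666666667
0.11 15 [0.6467 0.1161 0.0753] 0.0804 113.44444444444444
0.12 43 [0.6495 0.1249 0.0751] 0.0809 119.48837209302326
0.13 24 [0.6484 0.1314 0.0764] 0.0822 122.13888888888889
0.14 26 [0.6453 0.1468 0.0781] 0.0888 105.14102564102564
0.15 31 [0.6449 0.1542 0.0834] 0.0891 88.19354838709677
0.16 34 [0.6449 0.1651 0.0815] 0.0888 35.254901960784316
0.17 31 [0.6425 0.1754 0.081 ] 0.0876 36.774193548387096
0.18 28 [0.6426 0.1846 0.0825] 0.089 34.857142857142854
0.19 32 [0.6419 0.1943 0.0816] 0.0876 34.09375
0.2 31 [0.6424 0.2057 0.0808] 0.087 33.913978494623656
0.21 27 [0.6429 0.2148 0.0816] 0.0874 34.24691358024691
0.22 34 [0.6421 0.2246 0.0821] 0.0904 33.94117647058823
0.23 32 [0.6391 0.235  0.0804] 0.0891 34.614583333333336
```

```bash
python3 - <<'E'
from h import *
z=np.load('top0.npz');W=cloud('top',z['d']);p=z['p']
L=W[180:290,270:440].reshape(-1,3)
print('guide top z',)
G=L[(L[:,2]>0.145)&(L[:,2]<0.165)&(L[:,1]>-0.05)];print(len(G),G.min(0),G.max(0),np.median(G,0))
C=L[(L[:,2]>0.20)&(L[:,2]<.24)];print(len(C),C.min(0),C.max(0),np.median(C,0))
B=L[(L[:,2]>0.004)&(L[:,2]<0.03)];print(B.min(0),B.max(0))
E
```

```text
guide top z
103 [ 0.4574591  -0.03004229  0.14514762] [ 0.51387875 -0.01023603  0.16214944] [ 0.48604088 -0.02116433  0.15543756]
3643 [ 0.39094079 -0.30022818  0.20015905] [ 0.55943603 -0.13156256  0.22339454] [ 0.47510985 -0.21570879  0.21045077]
[ 0.27404741 -0.48772403  0.00400452] [0.62007474 0.05009717 0.02995047]
```

```bash
cat >> h.py <<'E'
from scipy.spatial.transform import Rotation as Ro, Slerp
def down(th): # tool pointing down, tool x at world angle th (deg)
    t=np.radians(th);x=np.array([np.cos(t),np.sin(t),0]);z=np.array([0,0,-1.]);return Ro.from_matrix(np.stack([x,np.cross(z,x),z],1))
def plan(pos,rot,n,start=None):
    s=r.read_state();p0=np.array(s['tool_pos']);R0=Ro.from_quat(s['tool_rot'])
    p,R=p0,R0;sl=Slerp([0,1],Ro.concatenate([R0,rot]));rows=[]
    for i in range(1,n+1):
        t=p0+(np.array(pos)-p0)*i/n;Rt=sl(i/n)
        d=np.round(R.inv().apply(t-p),4);w=np.round((R.inv()*Rt).as_rotvec(degrees=True),1)
        rows.append([d.tolist(),w.tolist()]);p=p+R.apply(d);R=R*Ro.from_rotvec(w,degrees=True)
    print(str(rows).replace(' ',''));print('err',np.round(np.array(pos)-p,4),(R.inv()*rot).as_rotvec(degrees=True).round(2), 'F',np.round(s['wrist_force'],2),'t',s['time_s'],'w',s['gripper_width'])
E
python3 - <<'E'
from h import *
plan([0.643,0.19,0.25],down(-176.4),12)
P=vision.camera_params('wrist');s=r.read_state();R=Ro.from_quat(s['tool_rot'])
V=P['view'];C=-V[:3,:3].T@V[:3,3];print('cam in tool',R.inv().apply(C-s['tool_pos']),R.inv().as_matrix()@V[:3,:3].T,P['camera_matrix'])
E
```

```text
[[[0.013,-0.0452,-0.0001],[0.0,0.0,5.6]],[[0.0085,-0.0463,-0.0002],[0.0,0.0,5.5]],[[0.0041,-0.0469,-0.0001],[0.0,0.0,5.6]],[[-0.0005,-0.047,-0.0002],[0.0,0.0,5.6]],[[-0.0052,-0.0468,-0.0001],[0.0,0.0,5.6]],[[-0.0096,-0.046,-0.0001],[0.0,0.0,5.5]],[[-0.0141,-0.0449,-0.0002],[0.0,0.0,5.6]],[[-0.0183,-0.0433,-0.0001],[0.0,0.0,5.6]],[[-0.0225,-0.0413,-0.0002],[0.0,0.0,5.6]],[[-0.0264,-0.039,-0.0001],[0.0,0.0,5.5]],[[-0.03,-0.0362,-0.0002],[0.0,0.0,5.6]],[[-0.0335,-0.0331,-0.0001],[0.0,0.0,5.6]]]
err [-0. -0. -0.] [ 0.    0.   -0.03] F [ 0.35 -0.51 -0.36] t 0.7 w 0.9996386958174186
cam in tool [ 0.00061328 -0.08189022 -0.12543599] [[ 9.99999800e-01  5.18549492e-04  3.62479212e-04]
 [-6.06401763e-04  9.48969664e-01  3.15366786e-01]
 [-1.80448490e-04 -3.15366943e-01  9.48969788e-01]] [[346.38167818   0.         282.0899931 ]
 [  0.         346.38167818 204.61014178]
 [  0.           0.           1.        ]]
```

View pics/lock_crop.png

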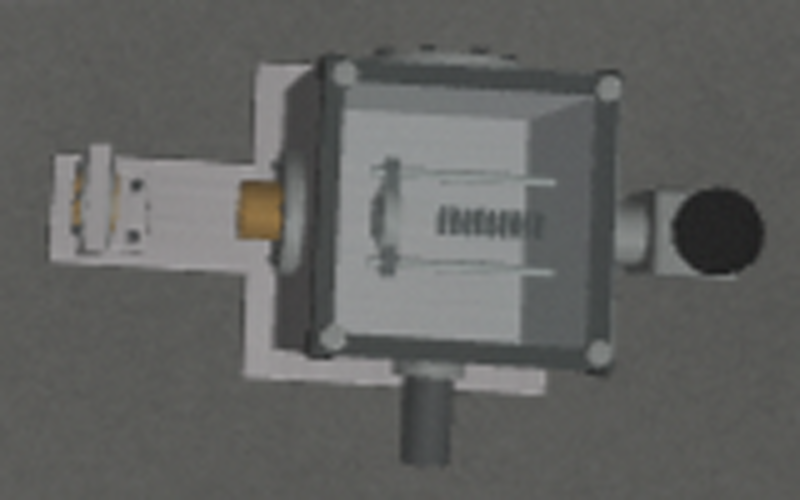

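View pics/rod_crop.png

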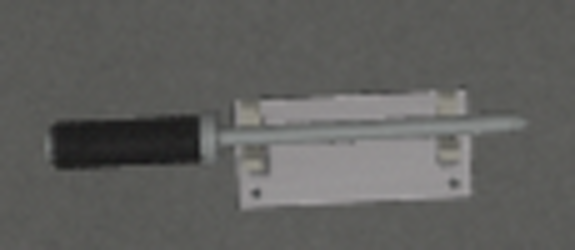

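Emit:
apply_moves([
  [[0.013,-0.0452,0],[0,0,5.6]],
  [[0.0085,-0.0463,0],[0,0,5.5]],
  [[0.0041,-0.0469,0],[0,0,5.6]],
  [[-0.0005,-0.047,0],[0,0,5.6]],
  [[-0.0052,-0.0468,0],[0,0,5.6]],
  [[-0.0096,-0.046,0],[0,0,5.5]],
  [[-0.0141,-0.0449,0],[0,0,5.6]],
  [[-0.0183,-0.0433,0],[0,0,5.6]],
  [[-0.0225,-0.0413,0],[0,0,5.6]],
  [[-0.0264,-0.039,0],[0,0,5.5]],
  [[-0.03,-0.0362,0],[0,0,5.6]],
  [[-0.0335,-0.0331,0],[0,0,5.6]],
], fingers=0, newtons=100)

```text
time_s: 2.2
tool_pos: [0.6442, 0.189, 0.2483]
tool_rot: [-0.03, 1.0, 0.0, 0.0]
wrist_force: [-0.3, 1.6, -0.0]
gripper_width: 0.997
```

Emit:
apply_moves([
  [[0,0,0],[0,0,0]],
])

```text
time_s: 2.33
tool_pos: [0.6449, 0.1876, 0.2465]
tool_rot: [-0.029, 1.0, -0.001, -0.001]
wrist_force: [0.5, 1.0, 0.4]
gripper_width: 1.004
```

```bash
python3 - <<'E'
from h import *
s=r.read_state();P=vision.camera_params('wrist')
p,d=vision.camera('wrist');cv2.imwrite('pics/w1.png',p[:,:,::-1]);np.savez('w1.npz',p=p,d=d,K=P['camera_matrix'],V=P['view'])
print(s['tool_pos'],s['tool_rot'],s['time_s'])
W=cloud('wrist',d,P);R=W.reshape(-1,3);col=p.reshape(-1,3)
m=(R[:,2]>0.05)&(R[:,2]<.1)&(np.abs(R[:,0]-.645)<.03)&(R[:,1]>-.1)&(R[:,1]<.3);R=R[m];col=col[m]
for y0 in np.arange(-0.08,0.26,0.01):
    q=(R[:,1]>y0)&(R[:,1]<=y0+.01)
    if q.sum()>5: print(round(y0,2),q.sum(),np.round(np.median(R[q],0),4),np.round(np.percentile(R[q][:,2],98),4),col[q].mean())
E
```

```text
[0.64488052 0.18756311 0.24654389] [-2.88167724e-02  9.99584127e-01 -6.15209974e-04 -8.87815631e-04] 2.325
0.04 197 [0.6526 0.0454 0.0748] 0.077 171.91201353637902
0.05 221 [0.6521 0.0551 0.0747] 0.0766 174.30618401206635
0.06 210 [0.6515 0.065  0.0747] 0.0769 175.92380952380952
0.07 206 [0.6509 0.0748 0.0747] 0.0769 177.24433656957927
0.08 200 [0.6502 0.0849 0.0745] 0.0766 178.24833333333333
0.09 198 [0.65   0.0948 0.0747] 0.0768 177.8872053872054
0.1 178 [0.6495 0.1051 0.0749] 0.077 177.52247191011236
0.11 286 [0.6477 0.1177 0.074 ] 0.077 173.1864801864802
0.12 630 [0.6488 0.1249 0.0741] 0.0777 179.16190476190476
0.13 196 [0.649  0.134  0.0747] 0.0771 178.25510204081633
0.14 440 [0.6468 0.1455 0.0807] 0.0869 154.75757575757575
0.15 395 [0.6468 0.1546 0.0826] 0.0871 105.6042194092827
0.16 363 [0.6462 0.165  0.0816] 0.0846 32.21303948576676
0.17 366 [0.6453 0.1749 0.0818] 0.0842 31.695810564663024
0.18 337 [0.6453 0.1851 0.0816] 0.0845 31.753709198813056
0.19 330 [0.6445 0.195  0.0817] 0.0844 31.53030303030303
0.2 320 [0.6441 0.2051 0.0817] 0.0841 31.201041666666665
0.21 318 [0.6433 0.2151 0.0818] 0.0844 30.81970649895178
0.22 297 [0.6428 0.2251 0.0816] 0.0845 30.123456790123456
0.23 294 [0.642  0.2347 0.0818] 0.0843 29.903628117913833
0.24 137 [0.6429 0.2424 0.0803] 0.0839 64.18734793187348
```

```bash
python3 - <<'E'
from h import *
plan([0.645,0.186,0.068],down(-176.8),6)
E
```

```text
[[[-0.0002,-0.0005,0.0299],[-0.0,-0.0,0.0]],[[-0.0002,-0.0004,0.0298],[-0.0,-0.0,0.1]],[[-0.0002,-0.0005,0.0299],[-0.0,-0.0,0.0]],[[-0.0002,-0.0004,0.0298],[-0.0,-0.1,0.1]],[[-0.0002,-0.0005,0.0299],[-0.0,0.0,0.0]],[[-0.0001,-0.0004,0.0298],[-0.0,0.0,0.0]]]
err [ 0. -0. -0.] [-0.03  0.02  0.04] F [-0.43  0.73  0.28] t 2.375 w 1.0003746052308498
```

Emit:
apply_moves([
  [[0,-0.0005,0.03],[0,0,0]],
  [[0,-0.0005,0.03],[0,0,0.1]],
  [[0,-0.0005,0.03],[0,0,0.1]],
  [[0,0,0.03],[0,0,0]],
  [[0,0,0.03],[0,0,0]],
  [[0,0,0.018],[0,0,0]],
  [[0,0,0.01],[0,0,0]],
  [[0,0,0],[0,0,0]],
  [[0,0,0],[0,0,0]],
])

```text
time_s: 3.5
tool_pos: [0.6436, 0.1889, 0.0715]
tool_rot: [-0.03, 1.0, 0.0, 0.001]
wrist_force: [-0.5, -0.1, -0.8]
gripper_width: 1.0
```

Emit:
apply_moves([
  [[-0.001,-0.003,0.003],[0,0,0]],
  [[0,0,0],[0,0,0]],
])

```text
time_s: 3.75
tool_pos: [0.6444, 0.1853, 0.0674]
tool_rot: [-0.029, 1.0, 0.0, 0.0]
wrist_force: [-1.1, 0.6, -0.4]
gripper_width: 1.002
```

Emit:
apply_moves([
  [[0,0,0],[0,0,0]],
  [[0,0,0],[0,0,0]],
  [[0,0,0],[0,0,0]],
  [[0,0,0],[0,0,0]],
  [[0,0,0],[0,0,0]],
  [[0,0,0],[0,0,0]],
  [[0,0,0],[0,0,0]],
  [[0,0,0],[0,0,0]],
], fingers=255, newtons=100)

```text
time_s: 4.75
tool_pos: [0.6446, 0.1856, 0.0675]
tool_rot: [-0.03, 1.0, 0.0, 0.0]
wrist_force: [0.4, 0.3, 1.2]
gripper_width: 0.304
```

Emit:
apply_moves([
  [[0,0,-0.005],[0,0,0]],
  [[0,0,-0.01],[0,0,0]],
  [[0,0,-0.01],[0,0,0]],
  [[0,0,-0.01],[0,0,0]],
  [[0,0,-0.01],[0,0,0]],
  [[0,0,-0.005],[0,0,0]],
  [[0,0,0],[0,0,0]],
  [[0,0,0],[0,0,0]],
  [[0,0,0],[0,0,0]],
])

```text
time_s: 5.88
tool_pos: [0.6441, 0.1855, 0.1168]
tool_rot: [-0.029, 1.0, -0.0, -0.0]
wrist_force: [0.0, -0.2, -1.6]
gripper_width: 0.298
```

```bash
cat >> h.py <<'E'
def snap(c,n):
    s=r.read_state();P=vision.camera_params(c);p,d=vision.camera(c)
    cv2.imwrite(f'pics/{n}.png',p[:,:,::-1]);np.savez(n+'.npz',p=p,d=d,K=P['camera_matrix'],V=P['view'])
    return s,P,p,d,cloud(c,d,P)
E
python3 - <<'E'
from h import *
s,P,p,d,W=snap('wrist','w2');print(s['tool_pos'],s['wrist_force'],s['ft_torque'],s['gripper_width'])
s,P,p,d,W2=snap('scene','s2')
s,P,p,d,W3=snap('top','t2')
for W in (W,W3):
  R=W.reshape(-1,3)
  m=(R[:,2]>0.09)&(R[:,2]<.16)&(np.abs(R[:,0]-.65)<.03)&(R[:,1]>-.1)&(R[:,1]<.3);R=R[m]
  for y0 in np.arange(-0.08,0.26,0.02):
    q=(R[:,1]>y0)&(R[:,1]<=y0+.02)
    if q.sum()>5: print(round(y0,2),q.sum(),np.round(np.median(R[q],0),4),np.round(np.percentile(R[q][:,2],98),4))
E
```

```text
[0.64407497 0.18546467 0.11677718] [ 0.02150993 -0.20596098 -1.57467212] [ 0.07679027  0.00090897 -0.01981413] 0.2982694187444882
0.06 321 [0.6503 0.0789 0.1229] 0.1247
0.08 2542 [0.65   0.0895 0.1231] 0.125
0.1 2160 [0.6488 0.1096 0.1232] 0.1251
0.12 1849 [0.6476 0.1296 0.1233] 0.1251
0.14 4789 [0.6463 0.147  0.1304] 0.1355
0.16 9606 [0.649  0.1734 0.1324] 0.158
0.18 4650 [0.649  0.1889 0.1322] 0.157
0.2 2353 [0.6431 0.2093 0.1307] 0.1331
0.22 48 [0.6543 0.2222 0.1234] 0.1282
-0.04 27 [ 0.6566 -0.0307  0.122 ] 0.1269
-0.02 28 [ 0.6554 -0.0104  0.1219] 0.1262
0.0 28 [0.6546 0.01   0.1231] 0.1279
0.02 30 [0.6529 0.0304 0.1231] 0.1263
0.04 28 [0.6518 0.0508 0.124 ] 0.1272
0.06 28 [0.6507 0.0713 0.1231] 0.1284
0.08 26 [0.6487 0.0889 0.1234] 0.13
0.1 28 [0.6485 0.1091 0.1235] 0.1267
0.12 30 [0.6472 0.1298 0.1232] 0.1272
0.14 64 [0.6441 0.1507 0.1308] 0.1395
0.16 36 [0.6368 0.1664 0.1304] 0.156
0.22 12 [0.6294 0.2339 0.1268] 0.133
0.24 10 [0.6342 0.2442 0.13  ] 0.1354
```

```bash
python3 - <<'E'
from h import *
for n in ('top0','t2'):
  z=np.load(n+'.npz');W=cloud('top',z['d'])
  L=W[180:290,270:440].reshape(-1,3)
  C=L[(L[:,2]>0.205)&(L[:,2]<.23)&(L[:,1]<-.1)][:,:2]
  print('lid',cv2.minAreaRect((C*1000).astype(np.float32)))
  B=L[(L[:,2]>0.002)&(L[:,2]<0.02)&(L[:,1]<.05)&(L[:,1]>-.08)&(abs(L[:,0]-.485)<.045)]
  # foot strip edges
  G=L[(L[:,2]>0.148)&(L[:,2]<0.165)&(L[:,1]>-0.05)][:,:2];print('guide',cv2.minAreaRect((G*1000).astype(np.float32)))
plan([0.645,0.187,0.33],down(-176.8),6)
E
```

```text
lid ((474.72015380859375, -216.47119140625), (160.79718017578125, 160.91114807128906), 87.07937622070312)
guide ((485.6690673828125, -21.254287719726562), (56.37203598022461, 11.62082290649414), 0.23889952898025513)
lid ((475.1948547363281, -215.6676483154297), (162.1809844970703, 160.5148468017578), 87.15779113769531)
guide ((485.6911926269531, -22.680530548095703), (56.27961730957031, 14.383329391479492), 0.14291366934776306)
[[[-0.0001,0.0002,-0.0355],[-0.0,-0.0,0.0]],[[-0.0002,0.0003,-0.0355],[-0.0,-0.0,0.1]],[[-0.0001,0.0002,-0.0355],[-0.0,-0.0,-0.0]],[[-0.0001,0.0002,-0.0355],[-0.0,-0.0,0.0]],[[-0.0001,0.0003,-0.0355],[-0.0,-0.0,0.0]],[[-0.0002,0.0002,-0.0355],[-0.0,-0.0,0.1]]]
err [-0. -0. -0.] [-0.01 -0.02 -0.03] F [ 1.08  0.6  -1.54] t 6.025 w 0.2991868815461681
```

View pics/s2.png

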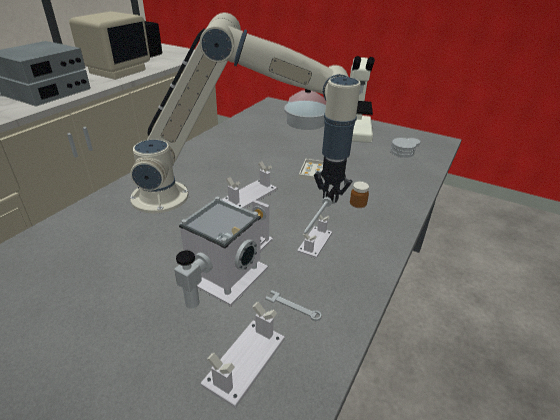

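View pics/w2.png

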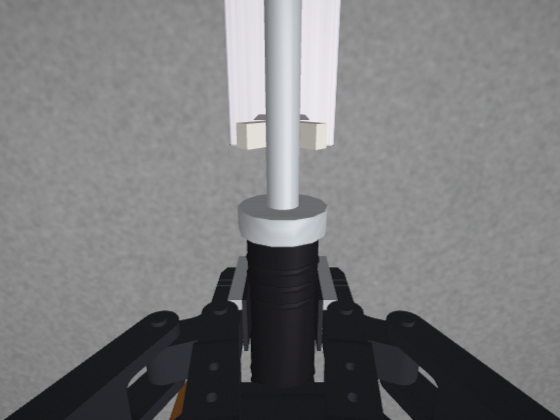

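Emit:
apply_moves([
  [[0,0,-0.03],[0,0,0]],
  [[0,0,-0.036],[0,0,0]],
  [[0,0,-0.036],[0,0,0]],
  [[0,0,-0.036],[0,0,0]],
  [[0,0,-0.036],[0,0,0]],
  [[0,0,-0.036],[0,0,0]],
  [[0,0,0],[0,0,0]],
])

```text
time_s: 6.9
tool_pos: [0.6453, 0.1856, 0.3309]
tool_rot: [-0.029, 1.0, 0.001, 0.003]
wrist_force: [0.5, -0.5, -1.7]
gripper_width: 0.301
```

```bash
python3 - <<'E'
from h import *
plan([0.49,0.05,0.33],down(177),9)
E
```

```text
[[[0.0181,-0.014,-0.0],[0.0,0.0,0.7]],[[0.0179,-0.0143,-0.0001],[0.0,0.1,0.7]],[[0.0178,-0.0145,0.0],[0.0,0.0,0.7]],[[0.0176,-0.0146,-0.0],[0.1,0.1,0.7]],[[0.0174,-0.0149,0.0],[-0.0,0.0,0.7]],[[0.0172,-0.0151,0.0001],[-0.0,0.0,0.7]],[[0.017,-0.0154,0.0],[0.0,0.1,0.7]],[[0.0169,-0.0155,0.0001],[0.0,0.0,0.8]],[[0.0166,-0.0158,0.0001],[0.0,0.1,0.7]]]
err [-0.  0.  0.] [ 0.03 -0.03 -0.04] F [ 0.49 -0.49 -1.71] t 6.9 w 0.30077495344565874
```

Emit:
apply_moves([
  [[0.018,-0.014,0],[0,0,0.7]],
  [[0.018,-0.0145,0],[0,0,0.7]],
  [[0.018,-0.0145,0],[0,0,0.7]],
  [[0.0175,-0.0145,0],[0,0,0.7]],
  [[0.0175,-0.015,0],[0,0,0.7]],
  [[0.017,-0.015,0],[0,0,0.7]],
  [[0.017,-0.015,0],[0,0,0.7]],
  [[0.017,-0.0155,0],[0,0,0.7]],
  [[0.0165,-0.016,0],[0,0,0.7]],
  [[0,0,0],[0,0,0]],
  [[0,0,0],[0,0,0]],
  [[0,0,0],[0,0,0]],
])

```text
time_s: 8.4
tool_pos: [0.4893, 0.0503, 0.3267]
tool_rot: [0.025, 1.0, -0.0, -0.0]
wrist_force: [1.1, 0.2, -1.5]
gripper_width: 0.298
```

```bash
python3 - <<'E'
from h import *
s,P,p,d,W=snap('wrist','w3');print(s['tool_pos'],s['tool_rot'],s['wrist_force'])
R=Ro.from_quat(s['tool_rot']).as_matrix();print(np.degrees(np.arctan2(R[1,0],R[0,0])),R[:,2])
m=(W[...,2]>0.145)&(W[...,2]<.165);G=W[m];print(m.sum(),G.min(0),G.max(0),np.median(G,0),cv2.minAreaRect((G[:,:2]*1000).astype(np.float32)))
# rod
t=np.array(s['tool_pos'])
Q=W.reshape(-1,3);Q=Q[(Q[:,2]>0.3)]
for y0 in np.arange(-0.1,0.1,.01):
    q=Q[(Q[:,1]>y0)&(Q[:,1]<y0+.01)]
    if len(q)>5: print(round(y0,2),len(q),np.median(q,0).round(4),q[:,0].min().round(4),q[:,0].max().round(4))
E
```

```text
[0.48932485 0.05028535 0.3266806 ] [ 2.53651803e-02  9.99678134e-01 -1.08599871e-04 -4.73410039e-04] [ 1.06971106  0.22130011 -1.51886377]
177.0930458305806 [-9.52024640e-04 -1.93113570e-04 -9.99999528e-01]
567 [ 0.45551949 -0.02952754  0.15265555] [ 0.51544206 -0.0155202   0.15716373] [ 0.49971837 -0.02256955  0.15481896] ((485.3058166503906, -22.518991470336914), (11.11587905883789, 59.79302215576172), 87.12786865234375)
-0.06 1012 [ 0.4845 -0.0538  0.333 ] 0.4781 0.4903
-0.05 1284 [ 0.4847 -0.0451  0.333 ] 0.4788 0.491
-0.04 1155 [ 0.4852 -0.0351  0.3331] 0.4791 0.4912
-0.03 1084 [ 0.4858 -0.0251  0.3332] 0.4798 0.492
-0.02 990 [ 0.4863 -0.0152  0.3333] 0.4801 0.4923
-0.01 917 [ 0.4868 -0.0051  0.3333] 0.4808 0.4928
-0.0 2185 [0.4887 0.0089 0.3338] 0.4722 0.5044
0.01 2300 [0.486  0.014  0.3429] 0.4709 0.5047
0.02 1696 [0.4888 0.0254 0.3406] 0.4733 0.5076
0.03 27641 [0.498  0.0355 0.3821] 0.4287 0.5512
0.04 10856 [0.4651 0.0427 0.366 ] 0.4274 0.536
0.05 6248 [0.488  0.0552 0.366 ] 0.4417 0.5387
0.06 1736 [0.4867 0.0634 0.3416] 0.442 0.5281
0.07 1242 [0.4909 0.075  0.3409] 0.4774 0.505
0.08 479 [0.4902 0.0819 0.3391] 0.4775 0.5059
0.09 7 [0.5052 0.091  0.33  ] 0.4777 0.5059
```

View pics/w3.png

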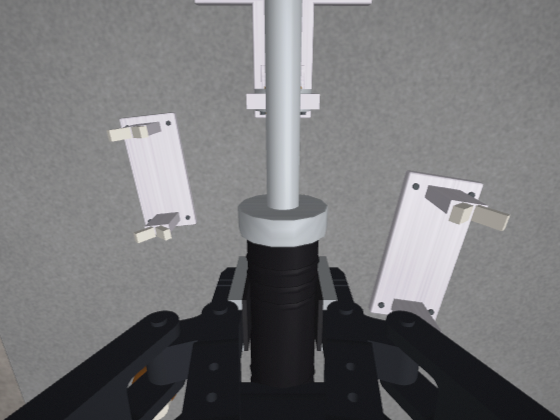

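```bash
python3 - <<'E'
from h import *
plan([0.4978,0.238,0.325],Ro.from_quat([0.0,0,0,1])*down(177.13),8)
E
```

```text
[[[0.0001,0.0235,0.0002],[-0.0,-0.0,-0.0]],[[0.0002,0.0235,0.0002],[-0.0,-0.0,-0.0]],[[0.0001,0.0235,0.0002],[-0.0,-0.0,-0.0]],[[0.0001,0.0235,0.0002],[-0.0,-0.0,-0.0]],[[0.0002,0.0235,0.0002],[-0.0,-0.0,-0.0]],[[0.0001,0.0234,0.0003],[-0.0,-0.0,-0.0]],[[0.0001,0.0235,0.0002],[-0.0,-0.0,-0.0]],[[0.0002,0.0235,0.0002],[-0.0,-0.1,-0.0]]]
err [0. 0. 0.] [-0.01  0.05 -0.04] F [ 0.58  0.13 -1.03] t 8.45 w 0.2983974528425829
```

Emit:
apply_moves([
  [[0.0005,0.02,0],[0,0,0]],
  [[0,0.024,0],[0,0,0]],
  [[0,0.024,0],[0,0,0]],
  [[0,0.024,0],[0,0,0]],
  [[0.0005,0.024,0],[0,0,0]],
  [[0,0.024,0],[0,0,0]],
  [[0,0.024,0],[0,0,0]],
  [[0,0.024,0],[0,0,0]],
])

```text
time_s: 9.45
tool_pos: [0.4978, 0.2392, 0.3272]
tool_rot: [0.026, 1.0, -0.0, -0.0]
wrist_force: [-0.0, -0.6, -1.5]
gripper_width: 0.295
```

Emit:
apply_moves([
  [[0,0,0.02],[0.3,0,0]],
  [[0,0,0.03],[0,0,0]],
  [[0,0,0.03],[0,0,0]],
  [[0,0,0.03],[0,0,0]],
  [[0,0,0.03],[0,0,0]],
  [[0,0,0.03],[0,0,0]],
  [[0,0,0.025],[0,0,0]],
  [[0,0,0.01],[0,0,0]],
  [[0,0,0],[0,0,0]],
  [[0,0,0],[0,0,0]],
  [[0,0,0],[0,0,0]],
])

```text
time_s: 10.82
tool_pos: [0.4982, 0.2372, 0.1234]
tool_rot: [0.025, 1.0, -0.002, 0.001]
wrist_force: [-1.0, 0.8, -1.8]
gripper_width: 0.291
```

```bash
cat >> h.py <<'E'
def tl():
    s=r.read_state();R=Ro.from_quat(s['tool_rot']).as_matrix();print('pos',np.round(s['tool_pos'],4),'ang',np.degrees(np.arctan2(R[1,0],R[0,0])).round(2),'z',R[:,2].round(4),'yz',R[2,1].round(4),'F',np.round(s['wrist_force'],2),'T',np.round(s['ft_torque'],2),'t',s['time_s'])
E
python3 - <<'E'
from h import *
tl()
s,P,p,d,W=snap('top','t4')
snap('scene','s4')
m=cv2.resize(p[150:290,150:430],None,fx=2.8,fy=2.8,interpolation=cv2.INTER_CUBIC);cv2.imwrite('pics/t4c.png',m[:,:,::-1])
Q=W.reshape(-1,3);Q=Q[(Q[:,2]>0.1)&(Q[:,2]<.14)&(np.abs(Q[:,0]-.49)<.02)]
for y0 in np.arange(-0.06,0.25,.02):
    q=Q[(Q[:,1]>y0)&(Q[:,1]<y0+.02)]
    if len(q)>5: print(round(y0,2),len(q),np.median(q,0).round(4),q[:,1].min())
p=np.load('s4.npz')['p'];m=cv2.resize(p[150:290,180:380],None,fx=4,fy=4,interpolation=cv2.INTER_CUBIC);cv2.imwrite('pics/s4c.png',m[:,:,::-1])
E
```

```text
pos [0.4982 0.2372 0.1234] ang 177.08 z [ 0.0014 -0.0041 -1.    ] yz -0.004 F [-1.02  0.84 -1.8 ] T [ 0.11  0.04 -0.01] t 10.825
-0.04 6 [ 0.4969 -0.0305  0.1348] -0.03347312849258175
-0.02 18 [ 0.4907 -0.0106  0.134 ] -0.013410643699545737
0.0 10 [0.4869 0.0152 0.1292] 0.01226874944157264
0.02 28 [0.4881 0.0295 0.1307] 0.020874210511220594
0.04 29 [0.4892 0.0496 0.131 ] 0.04091621030407902
0.06 30 [0.4895 0.0696 0.1299] 0.060878170519359835
0.08 28 [0.4906 0.0898 0.1308] 0.08101981259989638
0.1 31 [0.492  0.1099 0.1303] 0.10106978218949147
0.12 27 [0.4921 0.1299 0.1304] 0.12096651074464757
0.14 28 [0.4945 0.1501 0.13  ] 0.14132675904201406
0.16 30 [0.4948 0.1701 0.1299] 0.161384164363745
0.18 39 [0.4947 0.1933 0.1305] 0.18139067301497402
0.2 45 [0.4941 0.212  0.137 ] 0.20021030472185364
0.22 7 [0.4838 0.2275 0.1302] 0.22125033628524512
```

View pics/s4c.png

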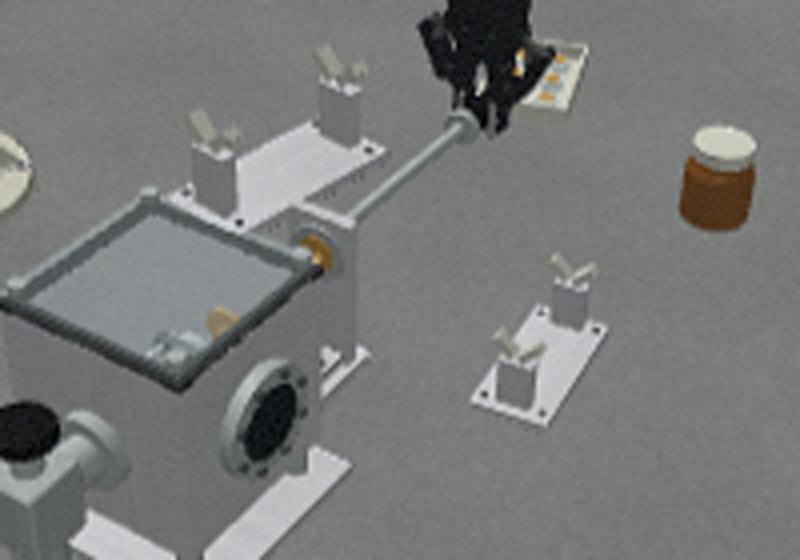

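View pics/t4c.png

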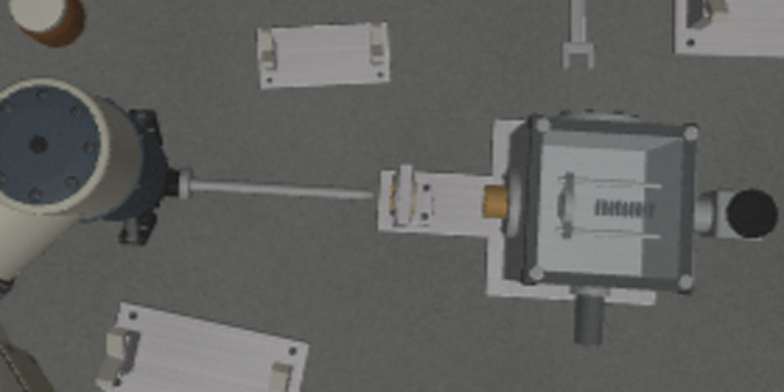

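Emit:
apply_moves([
  [[0.0003,0,0.003],[0,0,0]],
  [[0,0,0.0025],[0,0,0]],
  [[0,0,0],[0,0,0]],
  [[0,0,0],[0,0,0]],
])

```text
time_s: 11.42
tool_pos: [0.4974, 0.2367, 0.1168]
tool_rot: [0.025, 1.0, -0.003, -0.0]
wrist_force: [0.5, 0.4, -1.8]
gripper_width: 0.299
```

```bash
python3 - <<'E'
from h import *
tl()
s,P,p,d,W=snap('wrist','w5')
Q=W.reshape(-1,3);Q=Q[(Q[:,2]>0.11)&(Q[:,2]<.14)&(np.abs(Q[:,0]-.492)<.02)]
for y0 in np.arange(0.1,0.2,.01):
    q=Q[(Q[:,1]>y0)&(Q[:,1]<y0+.01)]
    if len(q)>5: print(round(y0,2),len(q),np.median(q,0).round(4),np.percentile(q[:,2],98).round(4),(q[:,0].min()+q[:,0].max()).round(4)/2)
E
```

```text
pos [0.4974 0.2367 0.1168] ang 177.08 z [-3.0e-04 -5.4e-03 -1.0e+00] yz -0.0054 F [ 0.54  0.39 -1.78] T [ 0.1  -0.03 -0.04] t 11.425
0.12 131 [0.4934 0.1295 0.123 ] 0.1251 0.49205
0.13 1336 [0.4924 0.1349 0.1236] 0.1256 0.49255
0.14 1241 [0.493  0.1448 0.1236] 0.1255 0.493
0.15 1125 [0.4935 0.1549 0.1237] 0.1255 0.49355
0.16 1058 [0.494  0.1649 0.1236] 0.1255 0.49405
0.17 955 [0.4945 0.1749 0.1238] 0.1255 0.4945
0.18 904 [0.495  0.185  0.1237] 0.1255 0.49505
0.19 2796 [0.4959 0.1961 0.1271] 0.1357 0.49545
```

Emit:
apply_moves([
  [[-0.0008,0,-0.001],[0,0,0]],
  [[0,-0.008,0],[0,0,0]],
  [[0,-0.008,0.0001],[0,0,0]],
  [[0,-0.008,0],[0,0,0]],
  [[0,-0.008,0.0001],[0,0,0]],
  [[0,-0.008,0],[0,0,0]],
  [[0,0,0],[0,0,0]],
])

```text
time_s: 12.35
tool_pos: [0.4961, 0.1962, 0.1179]
tool_rot: [0.026, 1.0, -0.003, -0.0]
wrist_force: [1.3, -0.0, -1.4]
gripper_width: 0.3
```

```bash
python3 - <<'E'
from h import *
tl()
s,P,p,d,W=snap('scene','s6')
m=cv2.resize(p[180:250,210:310],None,fx=8,fy=8,interpolation=cv2.INTER_CUBIC);cv2.imwrite('pics/s6c.png',m[:,:,::-1])
E
```

```text
pos [0.4961 0.1962 0.1179] ang 177.03 z [-3.0e-04 -5.2e-03 -1.0e+00] yz -0.0052 F [ 1.28 -0.03 -1.4 ] T [ 0.14  0.   -0.05] t 12.35
```

View pics/s6c.png

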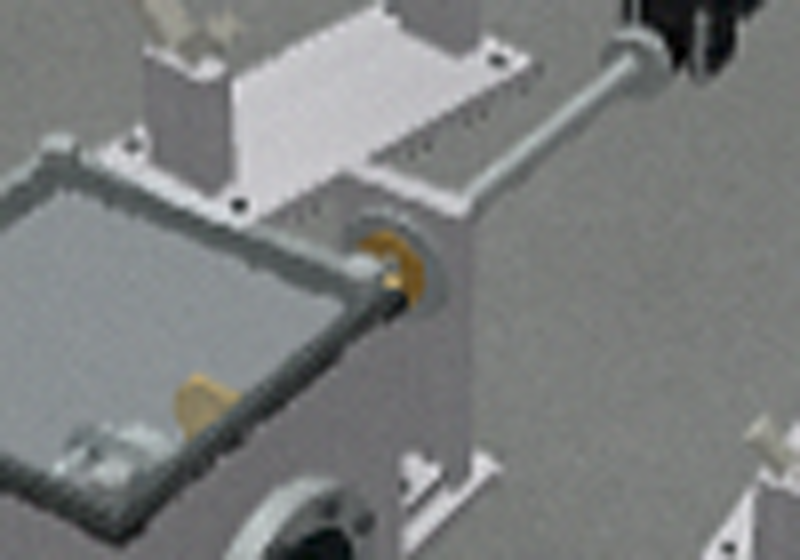

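Emit:
apply_moves([
  [[0,-0.008,0],[0,0,0]],
  [[0,-0.008,0.0001],[0,0,0]],
  [[0,-0.008,0],[0,0,0]],
  [[0,-0.008,0.0001],[0,0,0]],
  [[0,-0.008,0],[0,0,0]],
  [[0,0,0],[0,0,0]],
  [[0,0,0],[0,0,0]],
  [[0,0,0],[0,0,0]],
])

```text
time_s: 13.4
tool_pos: [0.4941, 0.1571, 0.1178]
tool_rot: [0.025, 1.0, -0.003, -0.0]
wrist_force: [-0.6, 0.0, -0.8]
gripper_width: 0.296
```

```bash
python3 - <<'E'
from h import *
tl()
s,P,p,d,W=snap('wrist','w7')
Q=W.reshape(-1,3);Q=Q[(Q[:,2]>0.11)&(Q[:,2]<.14)&(np.abs(Q[:,0]-.49)<.02)]
for y0 in np.arange(0.03,0.17,.01):
    q=Q[(Q[:,1]>y0)&(Q[:,1]<y0+.01)]
    if len(q)>5: print(round(y0,2),len(q),np.median(q,0).round(4),np.percentile(q[:,2],98).round(4),(q[:,0].min()+q[:,0].max()).round(4)/2)
s,P,p,d,W=snap('top','t7')
m=cv2.resize(p[180:270,210:400],None,fx=4,fy=4,interpolation=cv2.INTER_CUBIC);cv2.imwrite('pics/t7c.png',m[:,:,::-1])
Q=W.reshape(-1,3);Q=Q[(Q[:,2]>0.11)&(Q[:,2]<.135)&(np.abs(Q[:,0]-.49)<.012)]
for y0 in np.arange(-.1,0.14,.01):
    q=Q[(Q[:,1]>y0)&(Q[:,1]<y0+.01)]
    if len(q)>5: print(round(y0,2),len(q),np.median(q,0).round(4))
E
```

```text
pos [0.4941 0.1571 0.1178] ang 177.09 z [-2.0e-04 -5.1e-03 -1.0e+00] yz -0.0051 F [-0.6   0.   -0.82] T [ 0.15  0.   -0.04] t 13.4
0.04 88 [0.4908 0.0497 0.1241] 0.1265 0.4887
0.05 1335 [0.4892 0.0549 0.1246] 0.1266 0.4893
0.06 1251 [0.4897 0.0649 0.1247] 0.1266 0.48975
0.07 1132 [0.4902 0.0749 0.1247] 0.1264 0.4903
0.08 1055 [0.4907 0.0849 0.1247] 0.1264 0.4908
0.09 962 [0.4913 0.0949 0.1247] 0.1265 0.49125
0.1 899 [0.4917 0.1049 0.1247] 0.1267 0.4918
0.11 2792 [0.4927 0.1163 0.1277] 0.1367 0.4926
0.12 1794 [0.4925 0.1238 0.1335] 0.137 0.4926
0.13 1739 [0.4933 0.135  0.1319] 0.1343 0.4934
0.14 2803 [0.4913 0.1457 0.1318] 0.1388 0.49
0.15 2086 [0.4923 0.1543 0.1321] 0.1388 0.48955
0.16 1624 [0.4945 0.1647 0.1324] 0.1388 0.49495
0.17 1292 [0.4953 0.175  0.1319] 0.1341 0.4954
-0.07 10 [ 0.4832 -0.0655  0.1234]
-0.06 16 [ 0.483  -0.0554  0.1247]
-0.05 12 [ 0.4829 -0.0454  0.1242]
-0.04 16 [ 0.4842 -0.0366  0.1251]
-0.01 12 [ 0.4855 -0.005   0.1252]
-0.0 17 [0.4869 0.0065 0.1265]
0.01 14 [0.4871 0.0151 0.1232]
0.02 15 [0.4897 0.0238 0.1248]
0.03 12 [0.4882 0.0353 0.1258]
0.04 16 [0.4883 0.0454 0.125 ]
0.05 12 [0.4882 0.0554 0.125 ]
0.06 18 [0.4896 0.0642 0.1259]
0.07 13 [0.4923 0.0756 0.1245]
0.08 14 [0.491  0.0844 0.1249]
0.09 14 [0.491  0.0959 0.1234]
0.1 12 [0.4908 0.1044 0.125 ]
0.11 19 [0.492  0.1156 0.1253]
0.12 11 [0.486  0.1238 0.1341]
```

View pics/t7c.png

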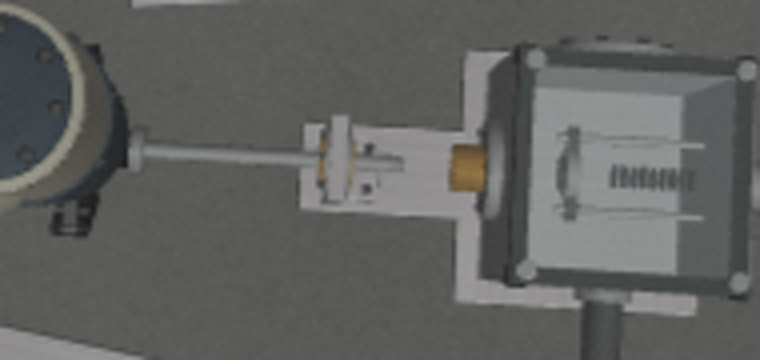

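Emit:
apply_moves([
  [[0,-0.008,0],[0,0,0]],
  [[0,-0.008,0.0001],[0,0,0]],
  [[0,-0.008,0],[0,0,0]],
  [[0,-0.008,0.0001],[0,0,0]],
  [[0,-0.008,0],[0,0,0]],
  [[0,-0.008,0.0001],[0,0,0]],
  [[0,-0.008,0],[0,0,0]],
  [[0,0,0],[0,0,0]],
  [[0,0,0],[0,0,0]],
])

```text
time_s: 14.62
tool_pos: [0.4913, 0.101, 0.1178]
tool_rot: [0.026, 1.0, -0.003, 0.0]
wrist_force: [-0.3, 0.1, -2.2]
gripper_width: 0.298
```

```bash
cat >> h.py <<'E'
def ln():
    s=r.read_state();t=s['tool_pos'];th=np.radians(2.87);u=np.array([np.sin(th),np.cos(th)]);m=np.array([.4859,-.0105]);e=np.array(t[:2])-m
    print('along',e@u-0.041,'lat',e@[u[1],-u[0]])
E
python3 - <<'E'
from h import *
tl();ln()
E
```

```text
pos [0.4913 0.101  0.1178] ang 177.07 z [-1.0e-04 -5.1e-03 -1.0e+00] yz -0.0051 F [-0.3   0.06 -2.2 ] T [0.12 0.01 0.01] t 14.625
along 0.07059519739723058 lat -0.00019777546285178101
```

Emit:
apply_moves([
  [[0,-0.008,0],[0,0,0]],
  [[0,-0.008,0.0001],[0,0,0]],
  [[0,-0.008,0],[0,0,0]],
  [[0,-0.008,0.0001],[0,0,0]],
  [[0,-0.008,0],[0,0,0]],
  [[0,-0.008,0.0001],[0,0,0]],
  [[0,0,0],[0,0,0]],
  [[0,0,0],[0,0,0]],
])

```text
time_s: 15.62
tool_pos: [0.4888, 0.053, 0.1178]
tool_rot: [0.026, 1.0, -0.003, -0.0]
wrist_force: [-0.5, -0.3, -2.0]
gripper_width: 0.3
```

```bash
python3 - <<'E'
from h import *
tl();ln()
s,P,p,d,W=snap('top','t8')
m=cv2.resize(p[180:270,210:400],None,fx=4,fy=4,interpolation=cv2.INTER_CUBIC);cv2.imwrite('pics/t8c.png',m[:,:,::-1])
s,P,p,d,W=snap('wrist','w8')
E
```

```text
pos [0.4888 0.053  0.1178] ang 177.07 z [-2.0e-04 -5.2e-03 -1.0e+00] yz -0.0052 F [-0.45 -0.3  -1.98] T [ 0.1  -0.02 -0.06] t 15.625
along 0.022543352123969775 lat -0.00026955270529101493
```

View pics/t8c.png

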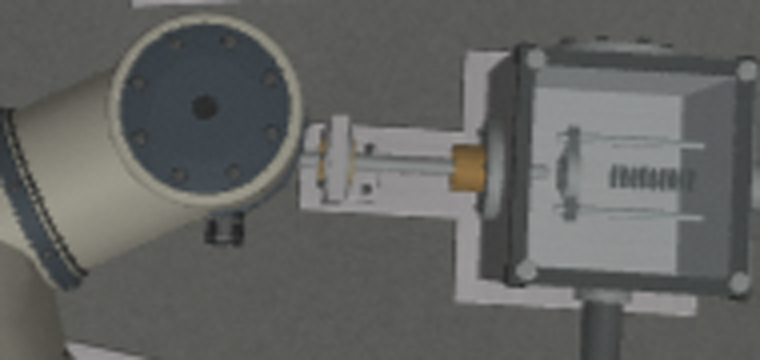

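View pics/w8.png

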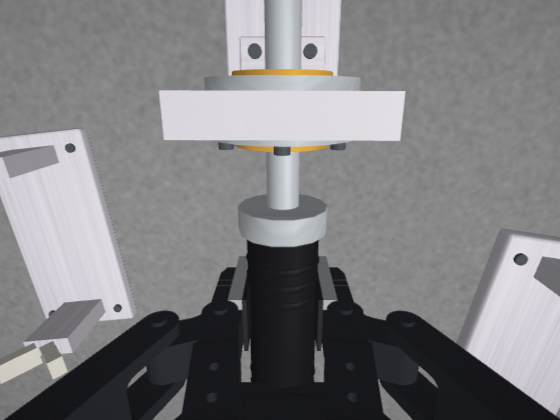

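Emit:
apply_moves([
  [[0,-0.006,0],[0,0,0]],
  [[0,-0.006,0.0001],[0,0,0]],
  [[0,-0.004,0],[0,0,0]],
  [[0,-0.003,0],[0,0,0]],
  [[0,0,0],[0,0,0]],
  [[0,0,0],[0,0,0]],
])

```text
time_s: 16.48
tool_pos: [0.4878, 0.0341, 0.1178]
tool_rot: [0.026, 1.0, -0.002, 0.0]
wrist_force: [0.1, 1.8, -1.3]
gripper_width: 0.297
```

```bash
python3 - <<'E'
from h import *
tl();ln()
s,P,p,d,W=snap('wrist','w9')
m=cv2.resize(p[120:270,200:370],None,fx=4,fy=4);cv2.imwrite('pics/w9c.png',m[:,:,::-1])
E
```

```text
pos [0.4878 0.0341 0.1178] ang 177.07 z [-1.e-04 -5.e-03 -1.e+00] yz -0.005 F [ 0.09  1.83 -1.33] T [ 0.88 -0.08  0.02] t 16.475
along 0.0036835041532683258 lat -0.00029301766156760795
```

View pics/w9c.png

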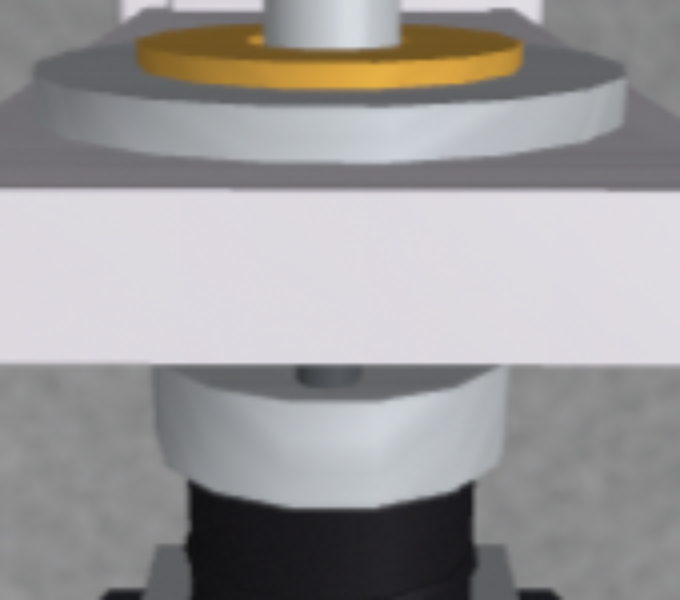

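Emit:
apply_moves([
  [[0,-0.002,0],[0,0,0]],
  [[0,0,0],[0,0,0]],
  [[0,0,0],[0,0,0]],
])

```text
time_s: 16.9
tool_pos: [0.4877, 0.032, 0.1178]
tool_rot: [0.026, 1.0, -0.003, -0.0]
wrist_force: [0.2, 2.2, -1.0]
gripper_width: 0.3
```

```bash
python3 - <<'E'
from h import *
tl();ln()
E
```

```text
pos [0.4877 0.032  0.1178] ang 177.08 z [-2.0e-04 -5.2e-03 -1.0e+00] yz -0.0052 F [ 0.22  2.21 -0.97] T [ 0.99 -0.12  0.05] t 16.9
along 0.001555288228628264 lat -0.00032588585026614806
```

Emit:
apply_moves([
  [[0,-0.002,0],[0,0,0]],
  [[0,0,0],[0,0,0]],
  [[0,0,0],[0,0,0]],
])

```text
time_s: 17.27
tool_pos: [0.4876, 0.0303, 0.1178]
tool_rot: [0.026, 1.0, -0.002, 0.0]
wrist_force: [-0.7, 5.3, -1.5]
gripper_width: 0.3
```

```bash
python3 - <<'E'
from h import *
tl();ln()
E
```

```text
pos [0.4876 0.0303 0.1178] ang 177.08 z [-0.     -0.0046 -1.    ] yz -0.0046 F [-0.74  5.28 -1.45] T [ 1.89 -0.    0.02] t 17.275
along -0.00016646976582699452 lat -0.0002999581921264938
```

Emit:
apply_moves([
  [[0,-0.001,0],[0,0,0]],
  [[0,0,0],[0,0,0]],
  [[0,0,0],[0,0,0]],
  [[0,0,0],[0,0,0]],
])

```text
time_s: 17.77
tool_pos: [0.4876, 0.0302, 0.1178]
tool_rot: [0.026, 1.0, -0.002, 0.0]
wrist_force: [-1.4, 8.9, -0.9]
gripper_width: 0.298
```

```bash
python3 - <<'E'
from h import *
tl();ln()
s,P,p,d,W=snap('top','t10');tl()
m=cv2.resize(p[180:270,210:400],None,fx=4,fy=4,interpolation=cv2.INTER_CUBIC)
s,P,p,d,W=snap('wrist','w10')
m2=cv2.resize(p[120:270,200:370],(400,353))
m2=cv2.copyMakeBorder(m2,0,7,0,0,cv2.BORDER_CONSTANT)
cv2.imwrite('pics/f10.png',np.hstack([m[:,330:],m2])[:,:,::-1])
E
```

```text
pos [0.4876 0.0302 0.1178] ang 177.07 z [ 3.e-04 -3.e-03 -1.e+00] yz -0.003 F [-1.43  8.87 -0.95] T [3.07 0.23 0.04] t 17.775
along -0.00030708843897461063 lat -0.0003056160674827304
pos [0.4876 0.0302 0.1177] ang 177.07 z [ 2.0e-04 -3.1e-03 -1.0e+00] yz -0.0031 F [-1.31  9.41  0.  ] T [ 3.09  0.22 -0.03] t 17.825
```

View pics/f10.png

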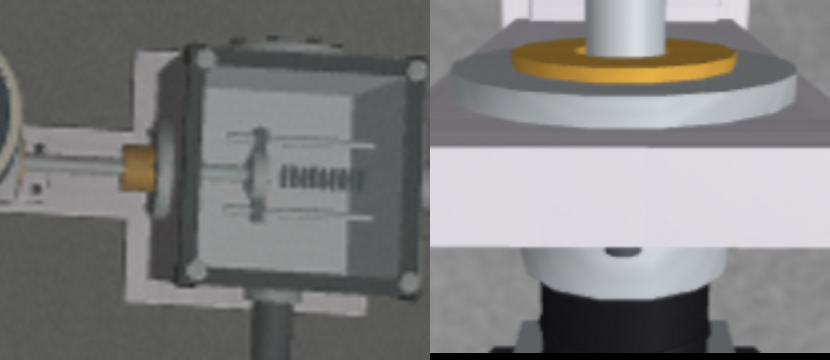

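```bash
python3 - <<'E'
from h import *
r.finish_job();tl()
E
```

```text
the job is handed in; nothing more can be done
the job is handed in; nothing more can be done
```

I loaded the rod and handed the job in at about 17.8 s of the 58 s, with the gripper still holding the handle and the rod fully home. The hand-in gives no verdict, so success rests on my own checks.

I gripped the handle about 14 mm towards the collar from its centre and lifted the rod straight up. I then measured the guide with the wrist camera, threaded the nose through the guide and the port with almost no contact force, and pushed until the collar stopped.

- **Collar:** the push force rose from 2.2 to 5.3 to about 9 N while the tool stopped moving, which is a hard stop. The estimated gap between collar and guide is about 0 mm (calculated -0.3 mm).
- **Alignment:** the tool is within about 0.1° of the bores in plan and 0.2–0.3° in pitch, with a sideways error of about 0.3 mm.
- **Dock:** in the top camera it has moved by roughly 14 mm. That is a coarse pixel estimate, consistent with the 12 mm travel.
- **Grip:** I commanded 100 N, and the finger opening stayed steady at about 0.30.
- **Bystanders:** the arm kept well clear of the spanner, jar and tray, but I did not re-measure their positions at the end.

None of the checks failed or disagreed.

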